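# Load the vial carrier and hold it up level

## Task

Put the three loose vials from the desk into the three empty wells of the blue carrier, one per well and upright, while the carrier stays standing on the desk. Then take the loaded carrier by its white handle, lift it straight up to roughly 15 cm above the desk and finish holding it there, level and still, with all four vials in their wells; do not put it down or let go. Leave the rubber ring, screwdriver, both marker pens and tweezers where they lie, and never tip the carrier.

Things in the scene. Friction and masses are not known exactly. Their poses are not given: they have to be found in the camera images.
- vial_carrier: blue plastic vial carrier, loose, about 0.28 kg empty: block 150 (x) x 116 (y) x 24 mm high with four wells, white carrying handle over its middle. Origin: centre of its underside; z up, x along the handle. Wells: round, 30 mm wide, 19 mm deep, floors 5 mm above the underside
- carrier_grip (a point): centre of the white handle bar, 84 mm above the carrier's underside. The bar is 90 mm long (along the carrier's x), 12 mm thick (y) and 18 mm high (z = 75 to 93 mm); two posts 10 x 12 mm at x = -36 and +36 mm carry it, free between them
- well_1 (a point): centre of the floor of well 1, at x = +45, y = +32, z = 5 mm in the carrier's frame; the mouth is 19 mm above it
- well_2 (a point): centre of the floor of well 2, at x = +45, y = -32, z = 5 mm in the carrier's frame; the mouth is 19 mm above it
- well_3 (a point): centre of the floor of well 3, at x = -45, y = +32, z = 5 mm in the carrier's frame; the mouth is 19 mm above it
- well_4 (a point): centre of the floor of well 4, at x = -45, y = -32, z = 5 mm in the carrier's frame; the mouth is 19 mm above it
- yellow_vial: capped vial, yellow with white label and white cap, standing on the desk, about 22 g, 24 mm in diameter, 55 mm tall; origin: centre of its underside, z up
- pale_vial: capped vial, cream white with white cap, standing on the desk, about 22 g, 24 mm in diameter, 55 mm tall; origin: centre of its underside, z up
- amber_vial: capped vial, brown-orange with red cap, standing on the desk, about 22 g, 24 mm in diameter, 55 mm tall; origin: centre of its underside, z up
- seated_vial: a second cream white vial with white cap, already standing in well 1 of the carrier at the start, about 22 g, 24 mm in diameter, 55 mm tall; origin: centre of its underside, z up
- marker_black: bystander: black marker pen with a white band, 135 mm long, 13 mm thick, origin under its centre, lying along its y
- rubber_ring: bystander: black rubber ring, 57 mm wide, 9 mm high, origin under its centre
- screwdriver: bystander: screwdriver with a yellow handle, 190 mm long, 21 mm thick, origin under its centre, lying along its y
- marker_blue: bystander: blue marker pen, 140 mm long, 14 mm thick, origin under its centre, lying along its y
- tweezers: bystander: steel tweezers, 126 x 9 x 8 mm, lying along their x, origin under their centre

How it is judged:
By the outcome, as a careful person would: the job done as asked, in the order asked, and still so for the second after the job is handed in, while the arm keeps its last pose, push and grip.
It also fails if it takes over 72 s, if anything falls off the work surface, if the arm or the gripper's body presses on something with over 40 N, if the wrist force passes 120 N, or if a joint passes its speed limit or range.

## Robot

A 6-joint arm with a two-finger parallel gripper is mounted at the origin on a cart in front of the work surface, level with it; the furniture and walls round the work are solid. World frame = base frame: x ahead of the robot, y to its left, z up, the work surface at z = 0. Lengths are in m, angles in degrees, forces in N, time in s.
With the tool pointing down it reaches from about 0.375 to 0.975 m from the base axis. Payload 3.8 kg.
Tool frame: the origin (TCP) lies on the front face of the gripper's body, between the roots of the fingers; the fingertips stand 73 mm ahead of it and the grasp point (between the pads) lies 54 mm ahead of it; z points along the fingers, y is the line along which they close (so a half turn about z gives the same grasp; the last joint's range is limited). The gripper opens to 85 mm and grips with 20 to 120 N. Pads are 22 mm wide; open, the fingers measure 114 mm over their backs; the gripper's body (76 mm by 85 mm) begins 54 mm behind the grasp point. The pads swing forward as they close: fully open they stand 13 mm farther back than shut.
Start: joints at [-75.281, 15.12, 91.902, -0, 72.978, -2.114], TCP at [0.195, -0.646, 0.304] pointing down, gripper open.
Joint ranges: [-150.88, 150.88], [-54.13, 125.18], [17.81, 147.31], [-75.09, 255.09], [0, 152.58], [-146.25, 146.25]. Speed limits (degrees/s): [147.25, 147.25, 180, 180, 180, 180].

## Interface

Orientations are given as a 3x3 rotation matrix whose columns are the frame's x, y, z axes.
In Python, from plant import env gives the robot as it stands.
- The arm moves only by the shell command python3 shift.py 'ROWS' [OPENING]. ROWS is rows parted by semicolons, their numbers by spaces, 1 to 12 of them, each of 6 numbers: dx, dy, dz in m, then a rotation vector rx, ry, rz in degrees; each row is the pose to reach, as a shift and turn from the pose commanded when the command began, along the tool's axes at that moment; what a row does not reach only later rows make up. A row lasts 1/10 s, in which the tool goes at most 0.05 m and 8.59 degrees, less where a joint would pass 70% of its speed; a pose out of reach is approached as far as the arm can. OPENING is the finger opening in m, set as the command begins (- or left out keeps the last). The fingers move at their own pace and stop on an object; the grip force is fixed at half the most. Time passes only in rows, so rows that do not move let the fingers close. It prints the time, the measured TCP pose, the force, the opening and the grip force at its end.
- env.read_state(): the state, without advancing time (a new reading comes with each control period).
- env.grab_frame(name): name is "scene" or "top" or "wrist"; returns the picture (400x640x3 uint8, red, green, blue); there is no depth.
- env.camera_params(name): a dict with "fx", "fy", "cx", "cy" (pixels), "k1" (the pictures are not rectified: a ray, as slopes to the right and down, at radius r is drawn at 1 + k1 r^2 times it, then the intrinsics apply), "rvec" (rotation vector, rad) and "tvec" (3), from world to camera coordinates, as OpenCV has them; the wrist camera has in their place "mount" (4x4, takes a point from camera to tool coordinates, whose origin is the TCP and whose axes are the flange's). Camera axes: x right, y down, z forward; pixel columns grow to the right and rows downward; lengths in m; the calibration is good to about 2 mm. A picture is of the moment at which its call begins: read the wrist's pose just before it. camera_params takes no time and is no camera call.
- env.hand_in(): hands the job in; it is judged then, once.
The state is a dict: "time": time; "joint_positions": joint angles; "qvel": joint speeds; "effort": joint torques, N m; "eef_pos": TCP position; "orientation": TCP orientation; "wrist_force": force on the tool from outside, world axes, zero at the start; "torque": the same for the moment, N m; "finger_gap": finger opening in m; "finger_force": force on a finger pad.
Only numpy, scipy, OpenCV 4.12 (cv2) and the standard library are available. Lean on these libraries where they do the work, as an engineer would, in place of code of your own. Each camera call takes 0.05 s, during which the arm holds its last target. There are 200 camera calls.

## Working session

There is one attempt and no reset: what is moved stays moved. The work goes in short steps, Python scripts to look and compute and a shell command to move; the robot and the scene stay as the last step left them, time stands still between calls to the robot, and variables do not carry over. Pictures are saved under pics/ and viewed, at most 10 in all, crops included, and the job is handed in when it is done.

```bash
ls; mkdir -p pics; python3 - <<'E'
from plant import env
import cv2
for n in("scene","top"):
    cv2.imwrite(f"pics/{n}0.png",cv2.cvtColor(env.grab_frame(n),cv2.COLOR_RGB2BGR)); print(env.camera_params(n))
print(env.camera_params("wrist")); s=env.read_state(); print(s)
E
```

```text
pics
plant.py
shift.py
{'fx': 447.63153803321046, 'fy': 447.63153803321046, 'cx': 319.9339551479101, 'cy': 196.3794058540102, 'k1': -0.09021284570328275, 'rvec': array([ 0.97162306, -2.57472756,  0.92415031]), 'tvec': array([0.31743365, 0.34162117, 1.10577394])}
{'fx': 415.15844746762934, 'fy': 415.15844746762934, 'cx': 315.79690499949345, 'cy': 207.0210729938456, 'k1': -0.053919853406313244, 'rvec': array([ 2.11911871, -2.18553428,  0.1220752 ]), 'tvec': array([-0.04508619,  0.484926  ,  1.54053461])}
{'fx': 327.93259347418854, 'fy': 327.93259347418854, 'cx': 320.1813833351221, 'cy': 197.15580202714239, 'k1': -0.059784056299232155, 'mount': array([[ 4.16733068e-05, -9.48450623e-01, -3.16924934e-01,
         8.17196044e-02],
       [ 9.99999760e-01,  2.58704517e-04, -6.42723692e-04,
         1.45085450e-03],
       [ 6.91581598e-04, -3.16924831e-01,  9.48450406e-01,
        -7.15305222e-02],
       [ 0.00000000e+00,  0.00000000e+00,  0.00000000e+00,
         1.00000000e+00]])}
{'time': 0.1, 'joint_positions': array([-7.52832697e+01,  1.51658126e+01,  9.19727560e+01, -1.38082167e-03,
        7.29784299e+01, -2.11552863e+00]), 'qvel': array([ 0.00801573, -0.01664255, -0.23201278, -0.0274145 ,  0.04401721,
        0.06261447]), 'effort': array([ 2.30299638e-04, -5.16706824e+01, -3.68592095e+01, -5.75837430e-05,
        6.28602007e-03, -2.85407486e-05]), 'eef_pos': array([ 0.1953077 , -0.64559305,  0.30268131]), 'orientation': array([[ 9.57154578e-01,  2.89576968e-01, -5.41040742e-04],
       [ 2.89577468e-01, -9.57152554e-01,  1.96916326e-03],
       [ 5.23657971e-05, -2.04146684e-03, -9.99997915e-01]]), 'wrist_force': array([ 0.71862915, -0.00506305,  0.48001065]), 'torque': array([ 0.03313633, -0.03922842, -0.03128191]), 'finger_force': 0.0, 'finger_gap': 0.08549570995721496}
```
View pics/top0.png

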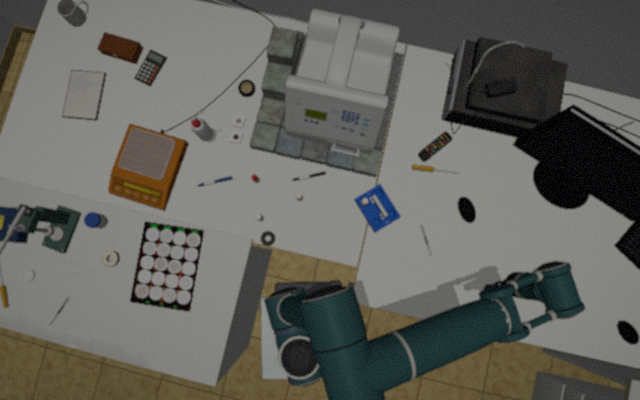

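View pics/scene0.png

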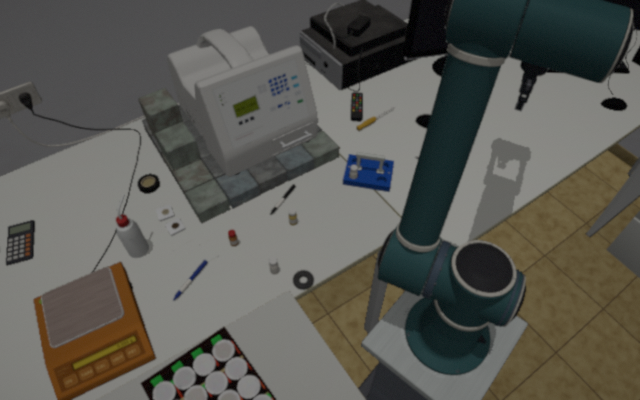

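The top view shows the amber vial at about (256,178), a white one at (259,217), a yellowish one at (299,198) and the carrier at about (378,208). The scene view shows the same objects at (233,238), (274,266), (293,217) and (368,172). Next I'll enlarge both.

```bash
cat > h.py <<'E'
import numpy as np,cv2
from scipy.spatial.transform import Rotation as R
from plant import env
def cam(n,s=None):
    p=env.camera_params(n)
    if n=="wrist":
        s=s or env.read_state(); T=np.eye(4);T[:3,:3]=s["orientation"];T[:3,3]=s["eef_pos"]
        W=np.linalg.inv(T@p["mount"]); rv=cv2.Rodrigues(W[:3,:3])[0]; tv=W[:3,3]
    else: rv,tv=p["rvec"],p["tvec"]
    K=np.array([[p["fx"],0,p["cx"]],[0,p["fy"],p["cy"]],[0,0,1.]])
    return K,np.array([p["k1"],0,0,0.]),np.array(rv,float),np.array(tv,float)
def proj(c,P): return cv2.projectPoints(np.array(P,float).reshape(-1,1,3),c[2],c[3],c[0],c[1])[0][:,0]
def at(c,uv,z):
    n=cv2.undistortPoints(np.array(uv,float).reshape(-1,1,2),c[0],c[1])[:,0]
    M=cv2.Rodrigues(c[2])[0]; C=-M.T@c[3]; d=np.c_[n,np.ones(len(n))]@M
    return C+d*((np.asarray(z)-C[2])/d[:,2])[:,None]
def crop(img,x0,y0,w,h,k,name):
    o=cv2.resize(img[y0:y0+h,x0:x0+w],None,fx=k,fy=k,interpolation=cv2.INTER_CUBIC)
    o=cv2.convertScaleAbs(o,alpha=1.3)
    for i in range(0,w,10): cv2.putText(o,str(x0+i),(i*k,8),0,.3,(0,255,0)); cv2.line(o,(i*k,10),(i*k,16),(0,255,0))
    for i in range(10,h,10): cv2.putText(o,str(y0+i),(0,i*k+3),0,.3,(0,255,0)); cv2.line(o,(20,i*k),(26,i*k),(0,255,0))
    cv2.imwrite(name,o)
E
python3 - <<'E'
from h import *
crop(cv2.imread("pics/top0.png"),240,165,170,85,4,"pics/a.png")
crop(cv2.imread("pics/top0.png"),240,165,80,65,8,"pics/a1.png")
a=cv2.imread("pics/top0.png");b=cv2.imread("pics/scene0.png")
crop(a,245,170,65,75,8,"pics/a1.png");crop(a,350,180,60,60,8,"pics/a2.png")
crop(b,215,205,95,85,8,"pics/b1.png");crop(b,338,145,62,50,12,"pics/b2.png")
x,y=cv2.imread("pics/a1.png")[:600,:],cv2.imread("pics/a2.png")
o=np.zeros((600,1000,3),np.uint8);o[:600,:520]=x[:600,:520];o[:480,520:1000]=y
cv2.imwrite("pics/A.png",o[:,:]) ; cv2.imwrite("pics/A.png",cv2.resize(o,(800,480)))
crop(b,225,150,170,130,4,"pics/B.png")
E
```

View pics/A.png

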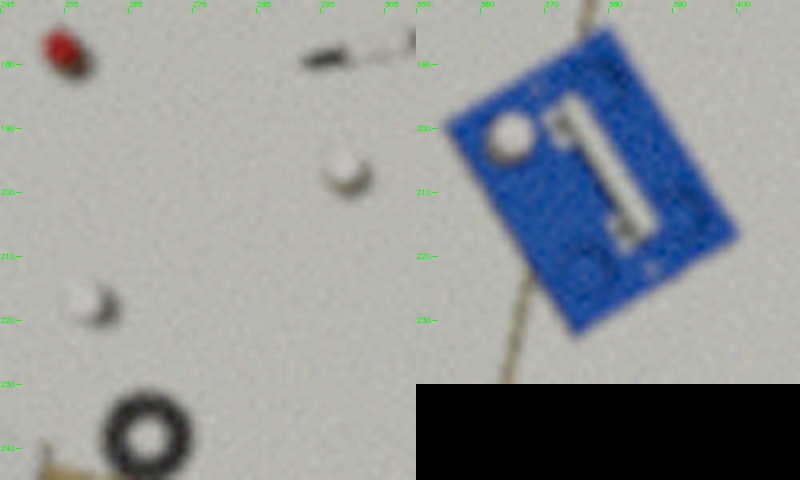

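View pics/b2.png

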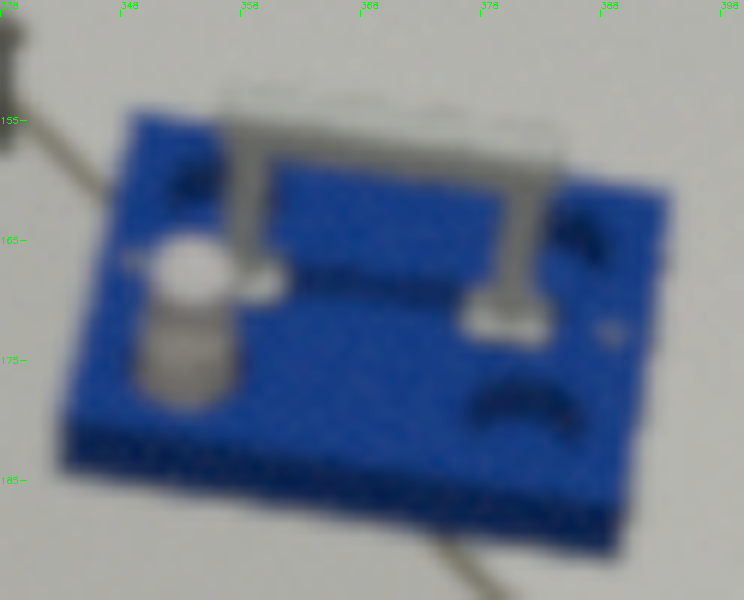

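The top crop puts the cap centres at amber (254.5,177.7), pale (259.1,216.9) and yellow (298.9,196.6), and the carrier top corners at (354.5,199.5), (379.8,184.2), (400.6,216.7) and (375,232.5). In the scene crop the corners are (349.3,154.3), (393.7,161), (389.8,187.5) and (343.4,180.4), with the seated vial's cap at (354,167.3).

```bash
python3 - <<'E'
from h import *
from scipy.optimize import least_squares
t,s=cam("top"),cam("scene")
ct=[(354.5,199.5),(379.8,184.2),(400.6,216.7),(375,232.5)]
cs=[(343.4,180.4),(349.3,154.3),(393.7,161),(389.8,187.5)]
print(at(t,ct,[.024]*4).round(4)); print(at(s,cs,[.024]*4).round(4))
L=np.array([(.075,.058),(.075,-.058),(-.075,-.058),(-.075,.058)])
def P(p):
    c,n=np.cos(p[2]),np.sin(p[2]); return np.c_[L@np.array([[c,n],[-n,c]])+p[:2],np.full(4,.024)]
A=at(t,ct,[.024]*4)[:,:2]; v=A[0]-A[3]; p0=[*A.mean(0),np.arctan2(v[1],v[0])]
for w in((1,0),(0,1),(1,1)):
    f=lambda p:np.r_[w[0]*(proj(t,P(p))-ct).ravel(),w[1]*(proj(s,P(p))-cs).ravel()]
    r=least_squares(f,p0); print(r.x.round(4),np.degrees(r.x[2]),np.abs(r.fun).max())
print("vials top",at(t,[(254.5,177.7),(298.9,196.6),(259.1,216.9)],[.055]*3).round(4))
print("vials scn",at(s,[(232,232.5),(292.7,212.5),(273.5,261.5)],[.055]*3).round(4))
E
```

```text
[[ 0.5082 -0.2079  0.024 ]
 [ 0.5641 -0.307   0.024 ]
 [ 0.437  -0.3796  0.024 ]
 [ 0.3803 -0.2799  0.024 ]]
[[ 0.5053 -0.2046  0.024 ]
 [ 0.5635 -0.3061  0.024 ]
 [ 0.436  -0.378   0.024 ]
 [ 0.3791 -0.2769  0.024 ]]
[ 0.4724 -0.2936  0.5155] 29.534989954239787 0.5611179173721439
[ 0.4711 -0.2915  0.5161] 29.571265479667417 0.7318349370364672
[ 0.4718 -0.2927  0.5158] 29.55300973543463 0.7536206083540833
vials top [[0.5987 0.1672 0.055 ]
 [0.5214 0.0017 0.055 ]
 [0.4498 0.1517 0.055 ]]
vials scn [[0.5978 0.1694 0.055 ]
 [0.5197 0.0077 0.055 ]
 [0.4458 0.1589 0.055 ]]
```

View pics/b1.png

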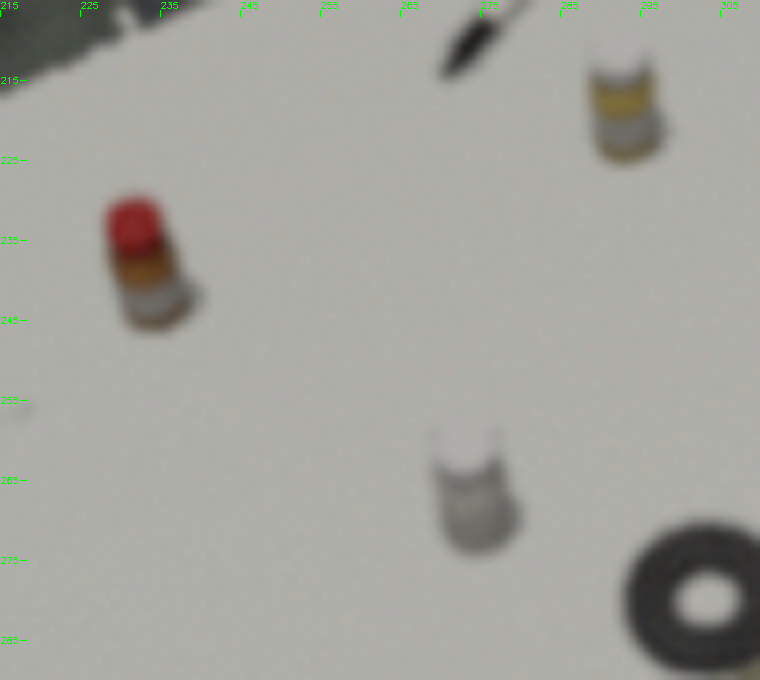

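The scene crop shows the vial bottoms' near rims at amber (234,246), yellow (293.4,225.5) and pale (275,274). Both cameras agree on the carrier: (0.472,-0.293), yaw 29.6°. Next I go over the carrier with the tool's y along the handle and look with the wrist camera.

```bash
R="0.367 -0.258 0 0 0 -102.7"; python3 shift.py '0.04 -0.03 0 0 0 -8.5; 0.08 -0.06 0 0 0 -17; 0.12 -0.09 0 0 0 -25.5; 0.16 -0.12 0 0 0 -34; 0.2 -0.15 0 0 0 -42.5; 0.24 -0.18 0 0 0 -51; 0.28 -0.21 0 0 0 -59.5; 0.32 -0.24 0 0 0 -68; 0.367 -0.258 0 0 0 -76.5; 0.367 -0.258 0 0 0 -85; 0.367 -0.258 0 0 0 -93.5; 0.367 -0.258 0 0 0 -102' 0.06
python3 shift.py '0 0 0 0 0 -0.7; 0 0 0 0 0 -0.7'
python3 - <<'E'
from h import *
s=env.read_state();im=env.grab_frame("wrist")
import pickle;pickle.dump(s,open("s1.pkl","wb"))
cv2.imwrite("pics/w1.png",im[...,::-1])
print(s["eef_pos"],s["orientation"],s["joint_positions"])
E
```

```text
time: 1.3
eef_pos: [0.4723, -0.2919, 0.3032]
orientation: [[-0.489, 0.872, -0.001], [0.872, 0.489, 0.001], [0.001, -0.001, -1.0]]
wrist_force: [0.0, -0.4, -0.1]
finger_gap: 0.0598
finger_force: 0.0
time: 1.5
eef_pos: [0.4718, -0.2927, 0.3035]
orientation: [[-0.49, 0.872, -0.001], [0.872, 0.49, 0.0], [0.001, -0.0, -1.0]]
wrist_force: [-0.3, 0.5, 0.2]
finger_gap: 0.0602
finger_force: 0.0
[ 0.47182286 -0.29270511  0.30347457] [[-4.90300634e-01  8.71553155e-01 -6.22359347e-04]
 [ 8.71553098e-01  4.90300923e-01  4.49993616e-04]
 [ 6.97336718e-04 -3.21787062e-04 -9.99999705e-01]] [-3.43851314e+01  2.20676324e+00  1.06706002e+02  1.20388043e-03
  7.11312234e+01 -6.37458787e+01]
```

View pics/w1.png

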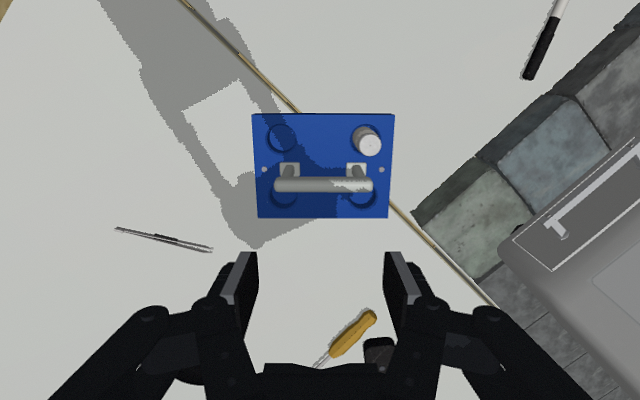

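The wrist view shows the carrier top corners at about (251,114), (394,115), (388,218) and (258,218), well 3's mouth at (281,138) and the seated cap at (370,146). I'll refine the pose from the blue silhouette, then go look at the loose vials.

```bash
cat > fitc.py <<'E'
from h import *
import pickle
from scipy.optimize import minimize
s=pickle.load(open("s1.pkl","rb")); c=cam("wrist",s); im=cv2.imread("pics/w1.png").astype(int)
m=((im[...,0]>im[...,2]+45)&(im[...,0]>im[...,1]+25)).astype(np.uint8); m[:90]=0; m[240:]=0
m=cv2.morphologyEx(m,cv2.MORPH_OPEN,np.ones((3,3)))
h=cv2.convexHull(cv2.findNonZero(m)); H=np.zeros((400*4,640*4),np.uint8); cv2.fillPoly(H,[h*4+2],1); print(cv2.boundingRect(h),cv2.contourArea(h))
B=np.array([(x,y,z) for x in(.075,-.075) for y in(.058,-.058) for z in(0,.024)])
def T(p,X): return X@R.from_euler("z",p[2]).as_matrix().T+[p[0],p[1],0]
def f(p):
    q=cv2.convexHull(((proj(c,T(p,B))+.5)*4).astype(np.float32)).astype(int); O=np.zeros_like(H); cv2.fillPoly(O,[q],1); return float((O^H).sum())
r=minimize(f,[.4718,-.2927,.5158],method="Nelder-Mead",options=dict(initial_simplex=[[.4718,-.2927,.5158],[.4758,-.2927,.5158],[.4718,-.2887,.5158],[.4718,-.2927,.535]]))
p=r.x; print(p,np.degrees(p[2]),r.fun/16)
print(proj(c,T(p,np.array([(.045,.032,.060),(-.045,.032,.024),(0,0,.093),(.075,.058,.024),(-.075,-.058,.024)]))).round(1))
E
python3 fitc.py
python3 shift.py '0.05 0 0 0 0 0; 0.1 0 0 0 0 0; 0.15 0 0 0 0 0; 0.2 0 0 0 0 0; 0.25 0.03 0 0 0 0; 0.27 0.07 0 0 0 0; 0.29 0.12 0 0 0 0; 0.3 0.16 0 0 0 0; 0.31 0.2 0 0 0 0; 0.31 0.23 0 0 0 0; 0.31 0.23 0 0 0 0; 0.31 0.23 0 0 0 0'
python3 - <<'E'
from h import *
s=env.read_state();im=env.grab_frame("wrist")
import pickle;pickle.dump(s,open("s2.pkl","wb"))
cv2.imwrite("pics/w2.png",im[...,::-1])
print(s["eef_pos"],s["orientation"],s["joint_positions"])
print(proj(cam("wrist",s),[(.5987,.168,.055),(.5214,.003,.055),(.4498,.153,.055)]))
E
```

```text
(251, 113, 144, 105) 14194.0
[ 0.47590986 -0.29480518  0.5098068 ] 29.20977813177298 172.1875
[[369.7 145.1]
 [280.6 139.3]
 [323.1 186.5]
 [394.4 114.9]
 [257.4 217.5]]
time: 2.75
eef_pos: [0.5193, 0.0903, 0.3034]
orientation: [[-0.492, 0.871, -0.002], [0.871, 0.492, -0.0], [0.0, -0.002, -1.0]]
wrist_force: [0.1, -0.2, 0.3]
finger_gap: 0.0602
finger_force: 0.0
[0.51926173 0.09027032 0.30336886] [[-4.92147575e-01  8.70510327e-01 -1.59223619e-03]
 [ 8.70511690e-01  4.92147543e-01 -4.38932167e-04]
 [ 4.01520143e-04 -1.60207962e-03 -9.99998636e-01]] [ 7.16114411e+00 -9.08619449e-01  1.09866498e+02 -1.43510479e-02
  7.11357737e+01 -2.23160592e+01]
[[429.84410308 143.98299426]
 [282.50051022 241.46949389]
 [288.64624095  78.83637629]]
```

View pics/w2.png

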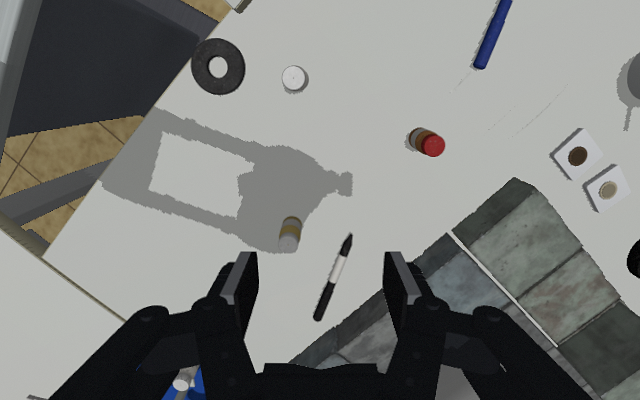

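The wrist view shows the caps at amber (433,146), yellow (289,243) and pale (294,78). The ring is at (218,67), and the black marker runs from (318,318) to (350,237). I'll make one enlarged composite for sharper readings.

```bash
python3 - <<'E'
from h import *
im=cv2.imread("pics/w2.png")
for i,(x,y) in enumerate([(405,120),(268,208),(270,55)]): crop(im,x,y,45,48,5 if 0 else 6,f"pics/c{i}.png")
o=np.hstack([cv2.imread(f"pics/c{i}.png") for i in range(3)]); cv2.imwrite("pics/C.png",o[:,:]) if o.shape[1]<=800 else cv2.imwrite("pics/C.png",cv2.resize(o,(810*80//81,284)))
print(o.shape)
E
```

```text
(288, 810, 3)
```

View pics/C.png

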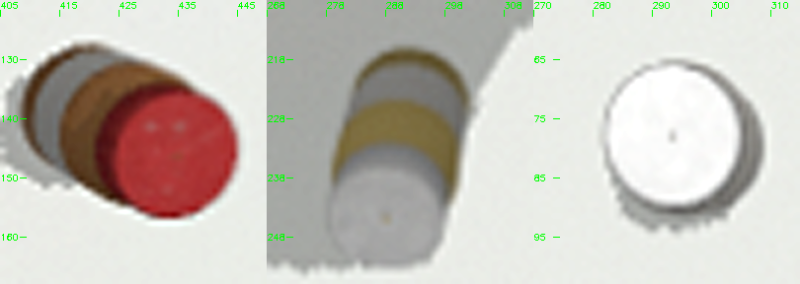

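Cap centres refined: amber (434.2,145.5), yellow (288.1,244.3), pale (293.6,77.8).

```bash
python3 - <<'E'
from h import *
import pickle
s=pickle.load(open("s2.pkl","rb")); c=cam("wrist",s)
V=at(c,[(433.8,145.2),(287.8,244),(293.2,77.5)],[.055]*3); print(V.round(4))
# bases for check
print(at(c,[(419.5,140),(290.5,224.5)],[0,0]).round(4))
O=s["orientation"]
for v in V: print(((v-s["eef_pos"])@O).round(4))
E
```

```text
[[0.6028 0.169  0.055 ]
 [0.5278 0.0031 0.055 ]
 [0.4529 0.1561 0.055 ]]
[[0.6061 0.1672 0.    ]
 [0.5265 0.0016 0.    ]]
[0.0273 0.1119 0.2482]
[-0.0801 -0.0351  0.2484]
[ 0.0899 -0.025   0.2484]
```

```bash
python3 - <<'E'
from h import *
import pickle
for k in(1,2):
    im=cv2.imread(f"pics/w{k}.png",0)
    for v in(256,264,272,280):
        a=im[v,225:420].astype(int); b=np.where(a>150)[0]+225; b=b[(b>240)&(b<400)]
        print(k,v,b.min(),b.max(),(b.min()+b.max())/2)
s=pickle.load(open("s2.pkl","rb")); c=cam("wrist",s)
tw=lambda p:np.array(p)@s["orientation"].T+s["eef_pos"]
print(proj(c,[tw((0,0,z)) for z in(.045,.055,.065,.073)]))
for d in (0,4):
  V=at(c,[(433.8-d,145.2),(287.8-d,244),(293.2-d,77.5)],[.055]*3); print(V.round(4)); print(((V-s["eef_pos"])@s["orientation"]).round(4))
E
sed 's/+ *\.5)\*4)/+[4.5,.5])*4)/' fitc.py > fitc2.py; grep -c 4.5 fitc2.py; python3 fitc2.py
```

```text
1 256 257 383 320.0
1 264 258 382 320.0
1 272 259 382 320.5
1 280 259 381 320.0
2 256 258 383 320.5
2 264 258 382 320.0
2 272 259 382 320.5
2 280 259 381 320.0
[[320.61865255 291.15194016]
 [320.57305077 278.01516184]
 [320.53287583 266.44701361]
 [320.50403307 258.14492275]]
[[0.6028 0.169  0.055 ]
 [0.5278 0.0031 0.055 ]
 [0.4529 0.1561 0.055 ]]
[[ 0.0273  0.1119  0.2482]
 [-0.0801 -0.0351  0.2484]
 [ 0.0899 -0.025   0.2484]]
[[0.5994 0.167  0.055 ]
 [0.524  0.001  0.055 ]
 [0.4497 0.1543 0.055 ]]
[[ 0.0273  0.1079  0.2482]
 [-0.0801 -0.0394  0.2484]
 [ 0.0899 -0.0287  0.2485]]
2
(251, 113, 144, 105) 14194.0
[ 0.47221328 -0.29696934  0.50854161] 29.137288198180052 169.1875
[[365.3 145.2]
 [276.6 139.3]
 [318.4 186.6]
 [390.4 115.1]
 [253.6 217.5]]
```

```bash
python3 shift.py '-0.04 -0.018 0.03 0 0 0; -0.08 -0.036 0.07 0 0 0; -0.08 -0.036 0.11 0 0 0; -0.08 -0.036 0.15 0 0 0; -0.08 -0.036 0.18 0 0 0; -0.08 -0.036 0.2 0 0 0; -0.08 -0.036 0.208 0 0 0; -0.08 -0.036 0.208 0 0 0' 0.05
python3 shift.py '0 0 0 0 0 0;0 0 0 0 0 0;0 0 0 0 0 0;0 0 0 0 0 0;0 0 0 0 0 0;0 0 0 0 0 0' 0
python3 shift.py '0 0 0 0 0 0;0 0 0 0 0 0;0 0 -0.03 0 0 0;0 0 -0.08 0 0 0;0 0 -0.13 0 0 0;0 0 -0.18 0 0 0;0 0 -0.208 0 0 0;0 0 -0.208 0 0 0;0 0 -0.208 0 0 0' 0.05
python3 - <<'E'
from h import *
s=env.read_state();im=env.grab_frame("wrist")
import pickle;pickle.dump(s,open("s3.pkl","wb"))
cv2.imwrite("pics/w3.png",im[...,::-1])
P=s["eef_pos"]+s["orientation"]@[0,0,s["eef_pos"][2]-.055]; u=proj(cam("wrist",s),[P]); print(s["eef_pos"],u)
x,y=(u[0]-[22,24]).astype(int); crop(cv2.imread("pics/w3.png"),x,y,45,48,12,"pics/d.png")
E
```

```text
time: 3.6
eef_pos: [0.526, 0.0023, 0.0952]
orientation: [[-0.492, 0.871, -0.002], [0.871, 0.492, 0.0], [0.001, -0.002, -1.0]]
wrist_force: [-0.3, 0.2, -0.2]
finger_gap: 0.0499
finger_force: 0.0
time: 4.2
eef_pos: [0.5288, 0.0028, 0.098]
orientation: [[-0.493, 0.87, 0.003], [0.87, 0.493, -0.0], [-0.002, 0.003, -1.0]]
wrist_force: [-1.8, -1.3, 6.7]
finger_gap: 0.0215
finger_force: 58.9
time: 5.1
eef_pos: [0.5276, 0.003, 0.3046]
orientation: [[-0.493, 0.87, 0.002], [0.87, 0.493, -0.0], [-0.001, 0.002, -1.0]]
wrist_force: [-0.1, 0.7, -0.6]
finger_gap: 0.05
finger_force: 0.0
[0.52763681 0.00296284 0.30456383] [[320.20415031 171.63439805]]
```

View pics/d.png

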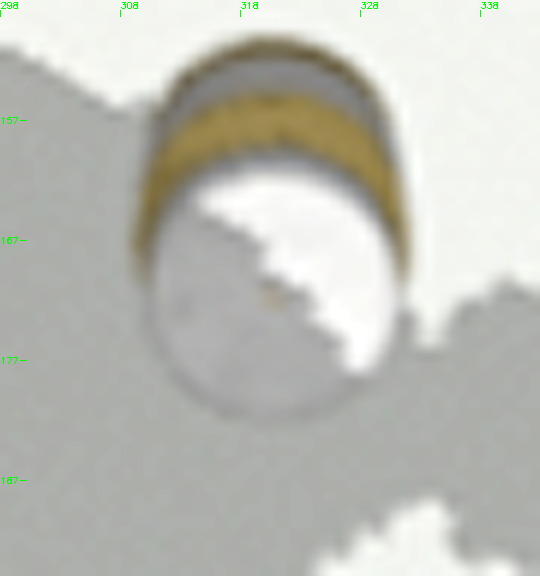

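The wrist calibration is confirmed: the cap is seen at about (320.3,171.4) and the TCP axis predicts (320.2,171.6). I therefore trust the wrist-based carrier pose. Next I grasp the yellow vial and carry it above well 2.

```bash
cat > to.py <<'E'
import sys; from h import *
p=np.array([.4759,-.2948]); a=np.radians(29.21)
W={2:(.045,-.032),3:(-.045,.032),4:(-.045,-.032)}
t={"pale":(.4529,.1561),"amber":(.6028,.169),"home":tuple(p)}
for k,v in W.items(): t[f"w{k}"]=p+R.from_euler("z",a).as_matrix()[:2,:2]@v
s=env.read_state(); d=np.r_[t[sys.argv[1]],float(sys.argv[2])]-s["eef_pos"]
print(s["eef_pos"].round(4),(d@s["orientation"]).round(4),s["orientation"].round(3)[:,1:].tolist(),"F",s["wrist_force"].round(1),s["torque"].round(2),"gap",round(s["finger_gap"],4))
E
python3 shift.py '0 0 0.05 0 0 0;0 0 0.1 0 0 0;0 0 0.15 0 0 0;0 0 0.19 0 0 0;0 0 0.208 0 0 0;0 0 0.208 0 0 0;0 0 0.208 0 0 0'
python3 shift.py '0 0 0 0 0 0;0 0 0 0 0 0;0 0 0 0 0 0;0 0 0 0 0 0;0 0 0 0 0 0' 0
python3 shift.py '0 0 -0.03 0 0 0;0 0 -0.08 0 0 0;0 0 -0.12 0 0 0;0 0 -0.16 0 0 0; 0 0 -0.16 0 0 0; 0 0 -0.16 0 0 0'
python3 to.py w2 0.26
```

```text
time: 5.85
eef_pos: [0.5262, 0.003, 0.0944]
orientation: [[-0.493, 0.87, -0.004], [0.87, 0.493, 0.0], [0.002, -0.003, -1.0]]
wrist_force: [0.3, 0.4, 0.4]
finger_gap: 0.0503
finger_force: 0.0
time: 6.35
eef_pos: [0.529, 0.0028, 0.0978]
orientation: [[-0.493, 0.87, 0.004], [0.87, 0.493, -0.0], [-0.002, 0.003, -1.0]]
wrist_force: [-0.9, 0.2, 5.8]
finger_gap: 0.0215
finger_force: 59.3
time: 6.95
eef_pos: [0.5281, 0.0029, 0.2577]
orientation: [[-0.493, 0.87, 0.004], [0.87, 0.493, -0.0], [-0.002, 0.003, -1.0]]
wrist_force: [-0.4, -0.4, -0.5]
finger_gap: 0.0214
finger_force: 58.9
[0.5281 0.0029 0.2577] [-0.2655 -0.1473 -0.0022] [[0.87, 0.004], [0.493, -0.0], [0.003, -1.0]] F [-0.4 -0.4 -0.5] [-0.01 -0.   -0.02] gap 0.0214
```

```bash
python3 shift.py '-0.04 -0.022 0 0 0 0;-0.08 -0.044 0 0 0 0;-0.12 -0.066 0 0 0 0;-0.16 -0.088 0 0 0 0;-0.2 -0.11 0 0 0 0;-0.24 -0.132 0 0 0 0;-0.26 -0.144 0 0 0 0;-0.2655 -0.1473 0.03 0 0 0;-0.2655 -0.1473 0.08 0 0 0;-0.2655 -0.1473 0.11 0 0 0;-0.2655 -0.1473 0.11 0 0 0;-0.2655 -0.1473 0.11 0 0 0'
python3 shift.py '0 0 0 0 0 0;0 0 0 0 0 0;0 0 0 0 0 0'
python3 to.py w2 0.1
```

```text
time: 8.15
eef_pos: [0.529, -0.3, 0.1441]
orientation: [[-0.493, 0.87, -0.004], [0.87, 0.493, 0.002], [0.004, -0.002, -1.0]]
wrist_force: [1.0, -0.7, 0.7]
finger_gap: 0.0214
finger_force: 59.0
time: 8.45
eef_pos: [0.5313, -0.3013, 0.1481]
orientation: [[-0.493, 0.87, 0.003], [0.87, 0.493, -0.002], [-0.003, 0.002, -1.0]]
wrist_force: [0.8, 0.4, 0.5]
finger_gap: 0.0216
finger_force: 59.0
[ 0.5313 -0.3013  0.1481] [ 0.0009 -0.0003  0.0481] [[0.87, 0.003], [0.493, -0.002], [0.002, -1.0]] F [0.8 0.4 0.5] [-0.02  0.01  0.04] gap 0.0216
```

```bash
python3 shift.py '0.001 0 0.012 0 0 0;0.001 0 0.02 0 0 0;0.001 0 0.025 0 0 0;0.001 0 0.029 0 0 0;0.001 0 0.032 0 0 0;0.001 0 0.032 0 0 0'
python3 to.py w2 0.1
```

```text
time: 9.05
eef_pos: [0.5293, -0.2996, 0.1131]
orientation: [[-0.493, 0.87, -0.001], [0.87, 0.493, 0.001], [0.001, -0.001, -1.0]]
wrist_force: [-0.3, 0.6, 0.1]
finger_gap: 0.0212
finger_force: 59.0
[ 0.5293 -0.2996  0.1131] [-0.0017  0.0008  0.0131] [[0.87, -0.001], [0.493, 0.001], [-0.001, -1.0]] F [-0.3  0.6  0.1] [ 0.05  0.03 -0.02] gap 0.0212
```

```bash
python3 shift.py '0 0 0.004 0 0 0;0 0 0.008 0 0 0;0 0 0.011 0 0 0;0 0 0.011 0 0 0;0 0 0.011 0 0 0'
python3 to.py w2 0.1
```

```text
time: 9.55
eef_pos: [0.5297, -0.2999, 0.1029]
orientation: [[-0.493, 0.87, 0.0], [0.87, 0.493, -0.0], [-0.0, 0.0, -1.0]]
wrist_force: [0.6, -0.3, -0.0]
finger_gap: 0.0218
finger_force: 59.0
[ 0.5297 -0.2999  0.1029] [-0.0013  0.0005  0.0029] [[0.87, 0.0], [0.493, -0.0], [0.0, -1.0]] F [ 0.6 -0.3 -0. ] [-0.05 -0.    0.01] gap 0.0218
```

```bash
python3 shift.py '0 0 0.002 0 0 0;0 0 0.002 0 0 0;0 0 0.002 0 0 0' 
python3 shift.py '0 0 0 0 0 0;0 0 0 0 0 0;0 0 0 0 0 0;0 0 -0.02 0 0 0;0 0 -0.05 0 0 0;0 0 -0.1 0 0 0;0 0 -0.15 0 0 0;0 0 -0.2 0 0 0;0 0 -0.2 0 0 0' 0.045
python3 - <<'E'
from h import *
s=env.read_state();im=env.grab_frame("wrist");cv2.imwrite("pics/w4.png",im[...,::-1])
p=np.array([.4759,-.2948]);a=np.radians(29.21)
q=p+R.from_euler("z",a).as_matrix()[:2,:2]@[.045,-.032]
print(proj(cam("wrist",s),[(*q,.06),(*q,.024)]))
g=cv2.cvtColor(im,cv2.COLOR_RGB2HSV); m=((g[...,1]<60)&(g[...,2]>90)).astype(np.uint8)
n,l,st,ce=cv2.connectedComponentsWithStats(m)
for i in range(1,n):
    if 100<st[i,4]<3000: print(st[i],ce[i].round(1))
E
python3 to.py pale 0.2
```

```text
time: 9.85
eef_pos: [0.53, -0.3002, 0.1028]
orientation: [[-0.493, 0.87, 0.001], [0.87, 0.493, -0.001], [-0.001, 0.0, -1.0]]
wrist_force: [-4.6, 1.1, 11.4]
finger_gap: 0.0216
finger_force: 60.1
time: 10.75
eef_pos: [0.5332, -0.302, 0.3106]
orientation: [[-0.493, 0.87, 0.014], [0.87, 0.493, -0.008], [-0.014, 0.008, -1.0]]
wrist_force: [0.2, -0.1, 0.6]
finger_gap: 0.045
finger_force: 0.0
[[316.78963736 165.83604154]
 [316.83267419 158.04373453]]
[628   0  12  22 125] [635.6   6.6]
[305  86  24  25 484] [316.7  98.2]
[ 216  121  111   33 1910] [269.9 135.2]
[305 152  22  23 389] [316.  162.8]
[177 361  39  39 935] [201.8 384.2]
[425 361  39  39 932] [438.6 384.3]
[ 0.5318 -0.3011  0.3064] [0.4377 0.1562 0.1033] [[0.87, 0.009], [0.493, -0.005], [0.005, -1.0]] F [-0.   0.9 -0.4] [ 0.01 -0.01  0.06] gap 0.0451
```

Yellow is seated in well 2: floor contact came at z=0.1028 and the cap is where predicted. Next is pale.

```bash
python3 shift.py '0.045 0.016 0 0 0 0;0.09 0.032 0 0 0 0;0.135 0.048 0 0 0 0;0.18 0.064 0 0 0 0;0.225 0.08 0 0 0 0;0.27 0.096 0 0 0 0;0.315 0.112 0 0 0 0;0.36 0.128 0 0 0 0;0.4 0.143 0.02 0 0 0;0.43 0.153 0.05 0 0 0;0.438 0.156 0.09 0 0 0;0.438 0.156 0.1 0 0 0'
python3 shift.py '0 0 0 0 0 0;0 0 0 0 0 0;0 0 0 0 0 0'
python3 - <<'E'
from h import *
s=env.read_state();im=env.grab_frame("wrist");cv2.imwrite("pics/w5.png",im[...,::-1])
print(proj(cam("wrist",s),[(.4529,.1561,.055)]))
g=cv2.cvtColor(im,cv2.COLOR_RGB2GRAY)
c=cv2.HoughCircles(cv2.medianBlur(g,3),cv2.HOUGH_GRADIENT,1,30,param1=80,param2=15,minRadius=14,maxRadius=28)
print(c)
E
python3 to.py pale 0.096
```

```text
time: 12.0
eef_pos: [0.4449, 0.1584, 0.1947]
orientation: [[-0.496, 0.869, -0.011], [0.869, 0.496, -0.003], [0.003, -0.011, -1.0]]
wrist_force: [-0.6, -0.2, -0.5]
finger_gap: 0.0451
finger_force: 0.0
time: 12.3
eef_pos: [0.451, 0.1577, 0.2027]
orientation: [[-0.492, 0.871, 0.003], [0.871, 0.492, 0.001], [-0.001, 0.003, -1.0]]
wrist_force: [0.1, -0.3, 0.9]
finger_gap: 0.0446
finger_force: 0.0
[[320.88912102 209.273567  ]]
[[[480.5  268.5   14.7 ]
  [228.5  166.5   22.9 ]
  [320.5  210.5   14.35]]]
[0.4511 0.1577 0.2028] [-0.0022  0.0004  0.1069] [[0.871, 0.003], [0.492, 0.001], [0.003, -1.0]] F [0.2 1.1 0.1] [ 0.   -0.01  0.03] gap 0.045
```

```bash
python3 shift.py '-0.002 0 0.03 0 0 0;-0.002 0 0.07 0 0 0;-0.002 0 0.095 0 0 0;-0.002 0 0.107 0 0 0;-0.002 0 0.107 0 0 0;-0.002 0 0.107 0 0 0'
python3 shift.py '0 0 0 0 0 0;0 0 0 0 0 0;0 0 0 0 0 0;0 0 0 0 0 0;0 0 0 0 0 0' 0
python3 shift.py '0 0 -0.03 0 0 0;0 0 -0.08 0 0 0;0 0 -0.12 0 0 0;0 0 -0.16 0 0 0; 0 0 -0.16 0 0 0; 0 0 -0.16 0 0 0'
python3 to.py w4 0.155
```

```text
time: 12.95
eef_pos: [0.4518, 0.1565, 0.0953]
orientation: [[-0.493, 0.87, 0.002], [0.87, 0.493, 0.001], [-0.001, 0.002, -1.0]]
wrist_force: [0.5, -0.2, 0.7]
finger_gap: 0.0448
finger_force: 0.0
time: 13.45
eef_pos: [0.4522, 0.1569, 0.0959]
orientation: [[-0.493, 0.87, 0.004], [0.87, 0.493, 0.001], [-0.001, 0.004, -1.0]]
wrist_force: [0.3, -1.0, 7.0]
finger_gap: 0.0216
finger_force: 58.7
time: 14.05
eef_pos: [0.4512, 0.1567, 0.2557]
orientation: [[-0.493, 0.87, 0.004], [0.87, 0.493, 0.001], [-0.001, 0.004, -1.0]]
wrist_force: [-0.1, -0.6, -1.0]
finger_gap: 0.0217
finger_force: 59.2
[0.4512 0.1567 0.2557] [-0.4366 -0.2467  0.1001] [[0.87, 0.004], [0.493, 0.001], [0.004, -1.0]] F [-0.1 -0.6 -1. ] [ 0.07  0.03 -0.02] gap 0.0217
```

```bash
python3 shift.py '-0.043 -0.024 0 0 0 0;-0.086 -0.048 0 0 0 0;-0.129 -0.073 0 0 0 0;-0.172 -0.097 0 0 0 0;-0.215 -0.121 0 0 0 0;-0.258 -0.146 0 0 0 0;-0.3 -0.17 0 0 0 0;-0.343 -0.194 0 0 0 0;-0.386 -0.218 0 0 0 0;-0.42 -0.238 0 0 0 0;-0.4366 -0.2467 0 0 0 0;-0.4366 -0.2467 0.03 0 0 0'
python3 shift.py '0 0 0.04 0 0 0;0 0 0.075 0 0 0;0 0 0.075 0 0 0;0 0 0.075 0 0 0;0 0 0.075 0 0 0'
python3 to.py w4 0.101
```

```text
time: 15.25
eef_pos: [0.4526, -0.349, 0.2262]
orientation: [[-0.49, 0.872, 0.005], [0.872, 0.49, -0.005], [-0.007, 0.002, -1.0]]
wrist_force: [1.3, 0.0, 0.7]
finger_gap: 0.0216
finger_force: 59.2
time: 15.75
eef_pos: [0.4521, -0.3454, 0.1506]
orientation: [[-0.493, 0.87, 0.002], [0.87, 0.493, -0.002], [-0.002, 0.001, -1.0]]
wrist_force: [0.1, -0.6, 0.4]
finger_gap: 0.0218
finger_force: 59.2
[ 0.4521 -0.3454  0.1506] [0.0007 0.0004 0.0496] [[0.87, 0.002], [0.493, -0.002], [0.001, -1.0]] F [ 0.1 -0.6  0.4] [-0.03 -0.02  0.01] gap 0.0218
```

```bash
python3 shift.py '0.001 0 0.015 0 0 0;0.001 0 0.023 0 0 0;0.001 0 0.029 0 0 0;0.001 0 0.034 0 0 0;0.001 0 0.036 0 0 0;0.001 0 0.036 0 0 0'
python3 to.py w4 0.101
```

```text
time: 16.35
eef_pos: [0.4504, -0.3441, 0.1124]
orientation: [[-0.493, 0.87, -0.001], [0.87, 0.493, 0.001], [0.001, -0.0, -1.0]]
wrist_force: [0.1, -0.2, 0.3]
finger_gap: 0.0216
finger_force: 59.2
[ 0.4504 -0.3441  0.1124] [-0.0015  0.0013  0.0114] [[0.87, -0.001], [0.493, 0.001], [-0.0, -1.0]] F [ 0.1 -0.2  0.3] [ 0.04 -0.01 -0.03] gap 0.0216
```

```bash
python3 shift.py '0 0 0.004 0 0 0;0 0 0.008 0 0 0;0 0 0.011 0 0 0;0 0 0.012 0 0 0;0 0 0.012 0 0 0'
python3 to.py w4 0.101
```

```text
time: 16.85
eef_pos: [0.4506, -0.3442, 0.101]
orientation: [[-0.493, 0.87, -0.0], [0.87, 0.493, 0.0], [0.0, -0.0, -1.0]]
wrist_force: [-1.2, 0.1, 1.1]
finger_gap: 0.0219
finger_force: 59.4
[ 0.4506 -0.3442  0.101 ] [-0.0012  0.0012  0.    ] [[0.87, -0.0], [0.493, 0.0], [-0.0, -1.0]] F [-1.2  0.1  1.1] [ 0.05  0.14 -0.06] gap 0.0219
```

```bash
python3 shift.py '0 0 0 0 0 0;0 0 0 0 0 0;0 0 0 0 0 0;0 0 -0.02 0 0 0;0 0 -0.06 0 0 0;0 0 -0.11 0 0 0;0 0 -0.16 0 0 0;0 0 -0.2 0 0 0;0.038 0.031 -0.2 0 0 0;0.076 0.062 -0.2 0 0 0;0.114 0.093 -0.2 0 0 0;0.152 0.124 -0.2 0 0 0' 0.045
python3 shift.py '0.038 0.031 0 0 0 0;0.076 0.062 0 0 0 0;0.1 0.1 0 0 0 0;0.13 0.14 0 0 0 0;0.16 0.18 0 0 0 0;0.19 0.22 0 0 0 0;0.22 0.26 0 0 0 0;0.22 0.262 0.04 0 0 0;0.22 0.262 0.08 0 0 0;0.22 0.262 0.1 0 0 0;0.22 0.262 0.1 0 0 0;0.22 0.262 0.1 0 0 0'
python3 - <<'E'
from h import *
s=env.read_state();im=env.grab_frame("wrist");cv2.imwrite("pics/w6.png",im[...,::-1])
print(proj(cam("wrist",s),[(.6028,.169,.055)]))
g=cv2.cvtColor(im,cv2.COLOR_RGB2HSV); m=(((g[...,0]<6)|(g[...,0]>172))&(g[...,1]>150)&(g[...,2]>140)).astype(np.uint8)
n,l,st,ce=cv2.connectedComponentsWithStats(m)
for i in range(1,n):
    if 100<st[i,4]<5000: print(st[i],ce[i].round(1))
E
python3 to.py amber 0.096
```

```text
time: 18.05
eef_pos: [0.4834, -0.1492, 0.3011]
orientation: [[-0.492, 0.871, 0.001], [0.871, 0.492, -0.0], [-0.001, 0.001, -1.0]]
wrist_force: [1.0, 0.2, 0.2]
finger_gap: 0.045
finger_force: 0.0
time: 19.25
eef_pos: [0.603, 0.1697, 0.2009]
orientation: [[-0.493, 0.87, -0.001], [0.87, 0.493, -0.0], [0.0, -0.001, -1.0]]
wrist_force: [0.6, -0.7, 1.0]
finger_gap: 0.0448
finger_force: 0.0
[[319.63870542 208.03367158]]
[0.6039 0.1699 0.2023] [-1.000e-04 -1.600e-03  1.063e-01] [[0.87, 0.002], [0.493, 0.001], [0.002, -1.0]] F [-0.1 -0.1  0.6] [ 0.05 -0.01 -0.01] gap 0.045
```

```bash
python3 - <<'E'
from h import *
im=cv2.imread("pics/w6.png").astype(int); m=((im[...,2]>im[...,1]+60)&(im[...,2]>im[...,0]+60)).astype(np.uint8)
print(im[208,320])
n,l,st,ce=cv2.connectedComponentsWithStats(m)
for i in range(1,n):
    if st[i,4]>40: print(st[i],ce[i].round(1))
E
```

```text
[27 29 87]
[323 207  12  11  49] [328.6 211.6]
```

```bash
python3 - <<'E'
from h import *
im=cv2.imread("pics/w6.png").astype(int); m=((im[...,2]>2.2*im[...,1])&(im[...,2]>2.2*im[...,0])&(im[...,2]>45)).astype(np.uint8)
n,l,st,ce=cv2.connectedComponentsWithStats(m)
for i in range(1,n):
    if st[i,4]>100: print(st[i],ce[i].round(1))
E
```

```text
[306 192  29  31 724] [320.4 206.9]
```

Amber's cap is at (320.4,206.9) against (319.6,208.0) predicted, so I descend and grasp.

```bash
python3 shift.py '0 -0.001 0.03 0 0 0;0 -0.001 0.07 0 0 0;0 -0.001 0.095 0 0 0;0 -0.001 0.105 0 0 0;0 -0.001 0.105 0 0 0;0 -0.001 0.105 0 0 0'
python3 shift.py '0 0 0 0 0 0;0 0 0 0 0 0;0 0 0 0 0 0;0 0 0 0 0 0;0 0 0 0 0 0' 0
python3 shift.py '0 0 -0.03 0 0 0;0 0 -0.08 0 0 0;0 0 -0.12 0 0 0;0 0 -0.16 0 0 0; 0 0 -0.16 0 0 0; 0 0 -0.16 0 0 0'
python3 to.py w3 0.155
```

```text
time: 19.9
eef_pos: [0.6039, 0.1695, 0.0982]
orientation: [[-0.493, 0.87, 0.004], [0.87, 0.493, 0.001], [-0.001, 0.004, -1.0]]
wrist_force: [0.2, -0.1, -0.5]
finger_gap: 0.0453
finger_force: 0.0
time: 20.4
eef_pos: [0.6038, 0.1696, 0.0985]
orientation: [[-0.493, 0.87, 0.004], [0.87, 0.493, 0.001], [-0.001, 0.004, -1.0]]
wrist_force: [-0.2, -0.0, 7.1]
finger_gap: 0.0216
finger_force: 58.6
time: 21.0
eef_pos: [0.603, 0.1695, 0.2584]
orientation: [[-0.493, 0.87, 0.004], [0.87, 0.493, 0.001], [-0.001, 0.004, -1.0]]
wrist_force: [-0.8, -0.5, -1.0]
finger_gap: 0.0215
finger_force: 59.1
[0.603  0.1695 0.2584] [-0.3089 -0.3847  0.1021] [[0.87, 0.004], [0.493, 0.001], [0.004, -1.0]] F [-0.8 -0.5 -1. ] [-0.07  0.03  0.03] gap 0.0215
```

```bash
python3 shift.py '-0.028 -0.04 0 0 0 0;-0.056 -0.079 0 0 0 0;-0.084 -0.119 0 0 0 0;-0.112 -0.158 0 0 0 0;-0.14 -0.198 0 0 0 0;-0.174 -0.235 0 0 0 0;-0.208 -0.272 0 0 0 0;-0.242 -0.31 0 0 0 0;-0.276 -0.348 0 0 0 0;-0.3 -0.376 0 0 0 0;-0.3089 -0.3847 0 0 0 0;-0.3089 -0.3847 0.03 0 0 0'
python3 shift.py '0 0 0.04 0 0 0;0 0 0.075 0 0 0;0 0 0.075 0 0 0;0 0 0.075 0 0 0;0 0 0.075 0 0 0'
python3 to.py w3 0.1035
```

```text
time: 22.2
eef_pos: [0.4209, -0.2923, 0.2283]
orientation: [[-0.49, 0.872, 0.005], [0.872, 0.49, -0.004], [-0.006, 0.003, -1.0]]
wrist_force: [-0.1, -0.2, -0.3]
finger_gap: 0.0214
finger_force: 59.1
time: 22.7
eef_pos: [0.4209, -0.2895, 0.1525]
orientation: [[-0.493, 0.87, 0.002], [0.87, 0.493, -0.001], [-0.002, 0.001, -1.0]]
wrist_force: [0.0, 0.2, -0.3]
finger_gap: 0.0214
finger_force: 59.1
[ 0.4209 -0.2895  0.1525] [0.0006 0.0004 0.049 ] [[0.87, 0.002], [0.493, -0.001], [0.001, -1.0]] F [ 0.   0.2 -0.3] [-0.05 -0.04 -0.  ] gap 0.0214
```

```bash
python3 shift.py '0.001 0 0.015 0 0 0;0.001 0 0.023 0 0 0;0.001 0 0.029 0 0 0;0.001 0 0.034 0 0 0;0.001 0 0.036 0 0 0;0.001 0 0.036 0 0 0'
python3 to.py w3 0.1035
```

```text
time: 23.3
eef_pos: [0.4192, -0.2883, 0.1148]
orientation: [[-0.493, 0.87, -0.0], [0.87, 0.493, 0.0], [0.0, -0.0, -1.0]]
wrist_force: [-0.4, 0.4, 0.1]
finger_gap: 0.0216
finger_force: 59.1
[ 0.4192 -0.2883  0.1148] [-0.0014  0.0013  0.0113] [[0.87, -0.0], [0.493, 0.0], [-0.0, -1.0]] F [-0.4  0.4  0.1] [0.05 0.04 0.03] gap 0.0216
```

```bash
python3 shift.py '0 0 0.004 0 0 0;0 0 0.008 0 0 0;0 0 0.011 0 0 0;0 0 0.0115 0 0 0;0 0 0.0115 0 0 0'
python3 to.py w3 0.1035
python3 shift.py '0 0 0 0 0 0;0 0 0 0 0 0;0 0 0 0 0 0;0 0 -0.02 0 0 0;0 0 -0.06 0 0 0;0 0 -0.11 0 0 0;0 0 -0.16 0 0 0;0 0 -0.2 0 0 0;-0.032 0.045 -0.2 0 0 0;-0.032 0.045 -0.2 0 0 0;-0.032 0.045 -0.2 0 0 0;-0.032 0.045 -0.2 0 0 0' 0.06
python3 - <<'E'
from h import *
import pickle
s=env.read_state();im=env.grab_frame("wrist");cv2.imwrite("pics/w7.png",im[...,::-1]);pickle.dump(s,open("s7.pkl","wb"))
print(s["eef_pos"])
crop(cv2.imread("pics/w7.png"),240,100,170,130,4,"pics/e.png")
E
sed 's/s1.pkl/s7.pkl/;s/w1.png/w7.png/' fitc.py>fitc7.py; python3 fitc7.py
```

```text
time: 23.8
eef_pos: [0.4192, -0.2883, 0.1035]
orientation: [[-0.493, 0.87, -0.0], [0.87, 0.493, 0.0], [0.0, -0.0, -1.0]]
wrist_force: [-1.1, -0.1, 3.5]
finger_gap: 0.0218
finger_force: 59.4
[ 0.4192 -0.2883  0.1035] [-0.0013  0.0013  0.    ] [[0.87, -0.0], [0.493, 0.0], [-0.0, -1.0]] F [-1.1 -0.1  3.5] [ 0.1   0.17 -0.02] gap 0.0218
time: 25.0
eef_pos: [0.4732, -0.2934, 0.3019]
orientation: [[-0.493, 0.87, -0.003], [0.87, 0.493, 0.002], [0.003, -0.002, -1.0]]
wrist_force: [-0.1, 0.1, -0.3]
finger_gap: 0.0601
finger_force: 0.0
[ 0.47316458 -0.2933811   0.30188343]
(251, 113, 144, 105) 14284.0
[ 0.47616032 -0.29509336  0.51021581] 29.233212290195123 188.4375
[[369.5 145.2]
 [280.2 139.1]
 [322.6 186.6]
 [394.5 115. ]
 [256.6 217.6]]
```

View pics/e.png

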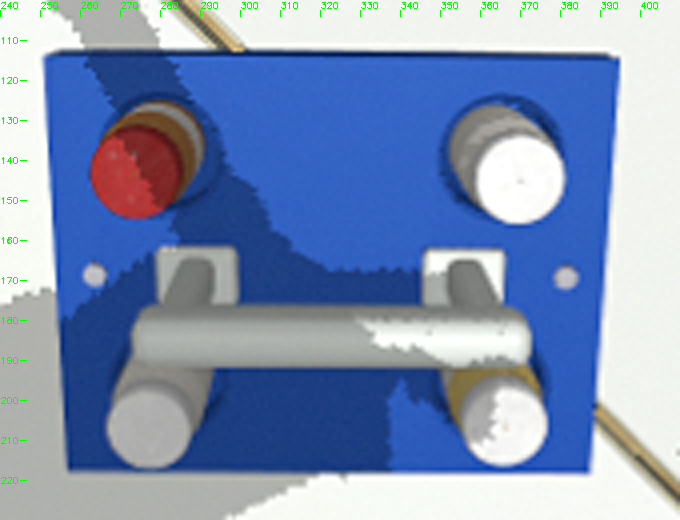

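The picture shows all four vials upright in their wells: red cap (275,143), seated cap (370,145), and the two front caps (277,206) and (366,206). The handle bar runs from (274,184) to (372,184) and the carrier has not moved. Next I turn 90° for the handle.

```bash
sed -i 's/p=np.array(.*$/p=np.array([.4761,-.2950]); a=np.radians(29.22)/' to.py
python3 shift.py '0 0 0 0 0 8.5;0 0 0 0 0 17;0 0 0 0 0 25.5;0 0 0 0 0 34;0 0 0 0 0 42.5;0 0 0 0 0 51;0 0 0 0 0 59.5;0 0 0 0 0 68;0 0 0 0 0 76.5;0 0 0 0 0 85;0 0 0 0 0 90.3;0 0 0 0 0 90.3' 0.05
python3 shift.py '0 0 0.02 0 0 0;0 0 0.04 0 0 0;0 0 0.06 0 0 0;0 0 0.06 0 0 0;0 0 0.06 0 0 0;0 0 0.06 0 0 0'
python3 to.py home 0.137
python3 -c "
from h import *
o=env.read_state()['orientation'];print(np.degrees(np.arctan2(o[1,1],o[0,1])))"
```

```text
time: 26.25
eef_pos: [0.4729, -0.2937, 0.3026]
orientation: [[0.873, 0.488, -0.002], [0.488, -0.873, 0.001], [-0.001, -0.002, -1.0]]
wrist_force: [-0.3, -0.3, 0.2]
finger_gap: 0.0497
finger_force: 0.0
time: 26.85
eef_pos: [0.4745, -0.2943, 0.2446]
orientation: [[0.872, 0.489, 0.001], [0.489, -0.872, -0.001], [0.001, 0.002, -1.0]]
wrist_force: [-1.0, -0.9, 0.4]
finger_gap: 0.0499
finger_force: 0.0
[ 0.4745 -0.2943  0.2446] [0.001  0.0012 0.1076] [[0.489, 0.001], [-0.872, -0.001], [0.002, -1.0]] F [-1.  -0.9  0.4] [-0.01  0.    0.  ] gap 0.0499
-60.7309403954153
```

```bash
python3 shift.py '0.001 0.001 0.04 0 0 0;0.001 0.001 0.07 0 0 0;0.001 0.001 0.09 0 0 0;0.001 0.001 0.1 0 0 0;0.001 0.001 0.107 0 0 0;0.001 0.001 0.107 0 0 0;0.001 0.001 0.107 0 0 0;0.001 0.001 0.107 0 0 0'
python3 to.py home 0.137
```

```text
time: 27.65
eef_pos: [0.4764, -0.2949, 0.1378]
orientation: [[0.873, 0.488, 0.002], [0.488, -0.873, -0.001], [0.001, 0.002, -1.0]]
wrist_force: [-0.2, -0.2, 0.7]
finger_gap: 0.0496
finger_force: 0.0
[ 0.4764 -0.2949  0.1378] [-0.0003 -0.0001  0.0008] [[0.488, 0.002], [-0.873, -0.001], [0.002, -1.0]] F [-0.2 -0.2  0.7] [ 0.01 -0.07  0.03] gap 0.0496
```

```bash
python3 shift.py '0 0 0 0 0 0;0 0 0 0 0 0;0 0 0 0 0 0;0 0 0 0 0 0;0 0 0 0 0 0;0 0 0 0 0 0;0 0 0 0 0 0;0 0 0 0 0 0' 0
python3 shift.py '0 0 -0.003 0 0 0;0 0 -0.008 0 0 0;0 0 -0.014 0 0 0;0 0 -0.02 0 0 0;0 0 -0.02 0 0 0;0 0 -0.02 0 0 0'
```

```text
time: 28.45
eef_pos: [0.4756, -0.2943, 0.1368]
orientation: [[0.873, 0.488, 0.0], [0.488, -0.873, 0.0], [0.0, 0.0, -1.0]]
wrist_force: [-0.9, 1.5, 5.0]
finger_gap: 0.011
finger_force: 60.3
time: 29.05
eef_pos: [0.4757, -0.2945, 0.1567]
orientation: [[0.873, 0.488, 0.001], [0.488, -0.873, -0.0], [0.0, 0.001, -1.0]]
wrist_force: [0.0, 0.4, -3.8]
finger_gap: 0.011
finger_force: 58.9
```

The force reads 3.8 N, which is the full loaded weight. I continue the lift.

```bash
python3 shift.py '0 0 -0.01 0 0 0;0 0 -0.025 0 0 0;0 0 -0.04 0 0 0;0 0 -0.055 0 0 0;0 0 -0.07 0 0 0;0 0 -0.085 0 0 0;0 0 -0.1 0 0 0;0 0 -0.112 0 0 0;0 0 -0.122 0 0 0;0 0 -0.128 0 0 0;0 0 -0.13 0 0 0;0 0 -0.13 0 0 0'
python3 shift.py '0 0 0 0 0 0;0 0 0 0 0 0;0 0 0 0 0 0;0 0 0 0 0 0;0 0 0 0 0 0;0 0 0 0 0 0;0 0 0 0 0 0;0 0 0 0 0 0;0 0 0 0 0 0;0 0 0 0 0 0'
python3 - <<'E'
from h import *
s=env.read_state();im=env.grab_frame("wrist");cv2.imwrite("pics/w8.png",im[...,::-1]);cv2.imwrite("pics/s8.png",env.grab_frame("scene")[...,::-1])
c=cam("wrist",s);O=s["orientation"]; p=s["eef_pos"]
print(p.round(4),s["wrist_force"].round(1),s["torque"].round(2),np.abs(s["qvel"]).max())
# expected carrier points if level: carrier x = tool x, y = -tool y, z = -tool z
G=np.array([0,0,.138])
pt=lambda q:p+O@(np.array([q[0],-q[1],.138-q[2]]))
for n,q in dict(w1=(.045,.032,.06),w2=(.045,-.032,.06),w3=(-.045,.032,.06),w4=(-.045,-.032,.06),c1=(.075,.058,.024),c2=(.075,-.058,.024)).items(): print(n,proj(c,[pt(q)]).round(0))
g=im[...,::-1].astype(int); m=((g[...,0]>g[...,2]+45)&(g[...,0]>g[...,1]+25)).astype(np.uint8); m=cv2.morphologyEx(m,cv2.MORPH_OPEN,np.ones((3,3)))
h=cv2.convexHull(cv2.findNonZero(m)); print(cv2.approxPolyDP(h,6,True).reshape(-1,2).tolist())
hs=cv2.cvtColor(im,cv2.COLOR_RGB2HSV); 
for nm,m in (("white",(hs[...,1]<50)&(hs[...,2]>80)),("red",(g[...,2]>2.2*g[...,1])&(g[...,2]>2.2*g[...,0])&(g[...,2]>45))):
    H=np.zeros(m.shape,np.uint8);cv2.fillPoly(H,[h],1)
    n,l,st,ce=cv2.connectedComponentsWithStats((m&(H>0)).astype(np.uint8))
    for i in range(1,n):
        if st[i,4]>150: print(nm,st[i],ce[i].round(0))
E
```

```text
time: 30.25
eef_pos: [0.4754, -0.2943, 0.2862]
orientation: [[0.873, 0.488, -0.0], [0.488, -0.873, 0.0], [-0.0, -0.0, -1.0]]
wrist_force: [0.2, -0.6, -4.1]
finger_gap: 0.011
finger_force: 58.9
time: 31.25
eef_pos: [0.4755, -0.2943, 0.2864]
orientation: [[0.873, 0.488, 0.0], [0.488, -0.873, -0.0], [-0.0, 0.0, -1.0]]
wrist_force: [-0.0, 0.5, -2.2]
finger_gap: 0.0111
finger_force: 58.9
[ 0.4755 -0.2943  0.2864] [-0.   0.5 -2.2] [-0.02 -0.01 -0.02] 0.18978031142363028
w1 [[249. 170.]]
w2 [[386. 170.]]
w3 [[261. 326.]]
w4 [[375. 326.]]
c1 [[212. 101.]]
c2 [[423. 101.]]
[[426, 102], [407, 295], [395, 304], [245, 304], [233, 296], [214, 102]]
white [ 229  131   60   63 2611] [259. 162.]
white [351 134  35  30 221] [364. 143.]
white [ 361  146   49   49 1794] [385. 170.]
white [ 305  154   31  151 4323] [320. 228.]
white [289 247  15  49 468] [297. 270.]
white [337 247  15  49 467] [343. 270.]
white [252 271  24  23 271] [265. 280.]
white [365 271  27  33 504] [378. 286.]
```

```bash
python3 - <<'E'
from h import *
s=env.read_state();c=cam("scene");O=s["orientation"];p=s["eef_pos"];im=cv2.imread("pics/s8.png").astype(int)
pt=lambda q:p+O@(np.array([q[0],-q[1],.138-q[2]]))
B=[(x,y,z) for x in(.075,-.075) for y in(.058,-.058) for z in(0,.024)]
print("exp box",cv2.boundingRect(proj(c,[pt(q) for q in B]).astype(np.float32)))
m=((im[...,0]>im[...,2]+45)&(im[...,0]>im[...,1]+25)).astype(np.uint8)
n,l,st,ce=cv2.connectedComponentsWithStats(m); i=1+st[1:,4].argmax(); print("blue",st[i])
r=((im[...,2]>1.8*im[...,1])&(im[...,2]>1.8*im[...,0])&(im[...,2]>60)).astype(np.uint8)
n,l,st,ce=cv2.connectedComponentsWithStats(r); print([(st[i].tolist(),ce[i].round(1)) for i in range(1,n) if st[i,4]>8])
for k,q in dict(w1=(.045,.032,.06),w2=(.045,-.032,.06),w3=(-.045,.032,.06),w4=(-.045,-.032,.06)).items():
    u=proj(c,[pt(q)])[0]; print(k,u.round(1),im[int(u[1]),int(u[0])])
E
```

```text
exp box (343, 118, 57, 41)
blue [346 119  53  38 970]
[([386, 134, 7, 7, 43], array([388.9, 136.9])), ([117, 215, 11, 12, 83], array([122. , 220.8])), ([235, 345, 6, 9, 22], array([237.2, 349.2])), ([216, 361, 3, 5, 12], array([216.9, 363.1])), ([247, 362, 5, 7, 15], array([249. , 365.9])), ([228, 379, 3, 4, 9], array([229.1, 380.4])), ([260, 380, 6, 9, 22], array([262.4, 384.8])), ([176, 388, 7, 10, 29], array([179.2, 392.9])), ([208, 393, 5, 4, 10], array([209.8, 394.7]))]
w1 [356.5 130.7] [138 141 142]
w2 [360.  116.3] [119 122 123]
w3 [388.  135.3] [ 31  32 108]
w4 [390.5 120.7] [95 99 98]
```

```bash
python3 -c "
from plant import env
print(env.hand_in())"
```

```text
the job is handed in; nothing more can be done
None
```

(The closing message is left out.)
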